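# Set the aperture ring and take a reading

## Task

Set the proof checker's aperture for a reading: push the ring's upright tab round its arc until the lever's pointed tip points at the middle of the large stud on the scale, then press the read button all the way down and let it up again. Only push with the fingers: do not grip the tab or press on top of it, do not press the button before the lever is set, and leave everything else on the table where it is.

Things in the scene. Friction and masses are not known exactly. Their poses are not given: they have to be found in the camera images.
- checker: proof checker fixed to the table: a round grey base 260 mm across whose flat pale top (the scale, with fine engraved ticks) is 35 mm above the table. Origin: centre of its underside, on the ring's axis; z up; the lever's scale lies on its -x side, the read button on its +x side. A fixed lens hub, 60 mm across, rises to 60 mm in the middle.
- ring_axis (a point): point on the vertical axis of the aperture ring, 55 mm above the table
- aperture_ring (a joint): angle of the aperture ring (aluminium, 100 mm across, top 51 mm above the table) in rad: 0 with its lever pointing along the checker's -x, growing counterclockwise seen from above (from 0 the lever then moves towards the checker's -y). Range -1.2 to 1.2; it stays where it is left; friction 0.13 N m, about 1.7 N at the tab.
- tab_center (a point): centre of the upright black thumb tab on the ring's lever, 75 mm from the axis, 75 mm above the table. The tab is 14 mm thick along the arc, 24 mm along the radius, and stands from 50 to 100 mm above the table; its two flat side faces are pushed along the arc, one at a time (each face belongs to a 7 mm half of the tab, aperture_ring_c0 and aperture_ring_c1; pressing both at once counts as gripping).
- aim_point (a point): the point that the lever's pointed tip aims at: on the centre line of the lever, 113 mm from the axis, where the studs lie, 40 mm above the table; turns with the ring. The dark lever bar under the tab (12 mm wide, 44 to 50 mm above the table) ends in the pointed tip about 101 mm from the axis
- big_stud: the large round dark steel stud on the scale, 18 mm across, 6 mm high; origin at the centre of its underside, 35 mm above the table, 113 mm from the axis. It sits at one of four places, at ring angles of about -1.01, -0.49, 0.49 or 1.01 rad; the other three places have small studs, 7 mm across and 3 mm high. All are fixed.
- read_button_top (a point): centre of the top of the read button's round black cap, 30 mm across, 83 mm from the axis on the checker's far (+x) side; 53 mm above the table, 7 mm proud of its grey housing (46 mm across); presses straight down
- read_button (a joint): travel of the read button, 0 up to 0.006 m fully down; springs back; fully down takes about 4 N
- marker_a: black felt marker, 136 mm long, 16 mm thick, lying beside the checker; loose, stays where it is; origin at the centre of its underside
- spring_clamp_b: black spring clamp, 111x40x24 mm, lying beside the checker; loose, stays where it is; origin at the centre of its underside
- pin_tin: green flat tin, 116x81x30 mm, beside the checker; loose, stays where it is; origin at the centre of its underside
- ink_jar_black: closed ink jar with a black lid, 74 mm across, 85 mm high, beside the checker; loose, stays where it is; origin at the centre of its underside
- blue_tape: roll of blue tape lying flat, 105 mm across, 24 mm high; loose, stays where it is; origin at the centre of its underside
- squeegee_b: small wooden squeegee, 180x99x25 mm, lying on the table; loose, stays where it is; origin at the centre of its underside
- mug: white mug, 78 mm across, 97 mm high; loose, stays where it is; origin at the centre of its underside

How it is judged:
By the outcome, as a careful person would: the job done as asked, in the order asked, and still so for the second after the job is handed in, with the robot touching nothing.
It also fails if it takes over 42 s, if anything falls off the work surface, if the arm or the gripper's body presses on something with over 40 N, if the wrist force passes 120 N, or if a joint passes its speed limit or range.

## Robot

A 6-joint arm with a two-finger parallel gripper is mounted at the origin on the work surface; the furniture and walls round the work are solid. World frame = base frame: x ahead of the robot, y to its left, z up, the work surface at z = 0. Lengths are in mm, angles in rad, forces in N, time in s.
With the tool pointing down it reaches from about 300 to 1000 mm from the base axis. Payload 5.1 kg.
Tool frame: the origin (TCP) lies at the very end of the fingers, on their centre line; the grasp point (between the pads) lies robot.grasp_offset behind it (robot.grasp_offset is the distance from the TCP to the grasp point, in mm); z points along the fingers, y is the line along which they close (so a half turn about z gives the same grasp; the last joint's range is limited). The gripper opens to 95 mm and grips with 3 to 60 N. Pads are 20 mm wide; open, the fingers measure 119 mm over their backs; the gripper's body (75 mm by 180 mm) begins 59 mm behind the grasp point.
Start: joints at [1.194, 0.124, 1.65, -0, 1.367, -0.083], TCP at [188.256, 622.129, 214.656] pointing down, gripper open.
Joint ranges: [-2.61, 2.61], [-1.02, 2.33], [0.03, 2.71], [-1.35, 4.49], [0.32, 2.68], [-2.91, 2.91]. Speed limits (rad/s): [2.57, 2.57, 3.14, 3.14, 3.14, 3.14].

## Interface

Orientations are given as [roll, pitch, yaw] about the fixed x, y, z axes, in that order (R = Rz(yaw) Ry(pitch) Rx(roll)).
In Python, from workcell import readout, optics, order, robot gives the robot as it stands. The module is installed in compiled form; this text tells all that it offers.
- The arm moves only by the tool play_rows, never from a script. Its argument "motion" is one flat list of numbers, 7 for each row, row after row: the shift along the tool's x, y, z in units of 0.04 m (1.0 is 0.04 m), then the turn, a rotation vector about the tool's x, y, z in units of 0.15 rad (1.0 is 0.15 rad), then the closure, from 0 (fully open) to 1 (shut). In form: [x, y, z, rx, ry, rz, gripper, x, y, z, rx, ry, rz, gripper, ...]. A call has 1 to 5 rows; each row shifts and turns the commanded pose from where the row before left it, along the tool's axes as they then stand; what a row does not reach is not made up. A row lasts 1/8 s, in which the tool goes at most 62.5 mm and 10.7 degrees, less where a joint would pass 70% of its speed; a pose out of reach is approached as far as the arm can. A call with a number of a shift or a turn outside -1 to 1 is refused whole. A call with a gripper value outside its range is refused whole. The fingers move at their own pace and stop on an object; "grip_force" is the grip in N (left out, the last holds). Time passes only in rows, so rows that do not move let the fingers close. It gives the time, the measured TCP pose, the force, the opening and the grip force at its end, in the units of the state.
- readout.state(): the state, without advancing time (a new reading comes with each control period).
- optics.grab_frame(name): name is "scene" or "top"; returns a dict with "frame" (480x640x3 uint8, red, green, blue), "range_z" (480x640 float32, mm along the optical axis (not along the pixel's ray), 0 where there is no reading), "K" (3x3 intrinsics, pixels), "world_from_camera" (4x4, takes a point from camera to world coordinates). Camera axes: x right, y up, looking along -z (the intrinsics and any distortion apply to the point x, -y, -z); pixel columns grow to the right and rows downward; lengths in mm; the calibration is good to about 2 mm. A picture is of the moment at which its call begins.
- order.finish_job(): hands the job in; it is judged then, once.
Trained networks look in a picture, given as the dict that the camera call returned (one of the last four; its "shot" number tells which), for a name from the list of things; names that differ only in an ending like _2 or _b are one class to them, and where a whole thing is asked for, a point or a joint stands for the part that bears it (a point fixed in the world has none). Each returns a list of dicts, best first, with "conf" (0 to 1); they miss things now and then, are a little off and sometimes report something else, mostly with a low value. They report only what shows in the picture. A call takes as long as a camera call.
- optics.regions_of(picture, target): "pixels" (480x640 bool, what is visible of it) and "extent" ([left, top, width, height] in pixels, round what is visible of it).
The state is a dict: "time": time; "joint_positions": joint angles; "qd": joint speeds; "effort": joint torques, N m; "tcp_pos": TCP position; "eef_rot": TCP orientation; "force": force on the tool from outside, world axes, zero at the start; "moment": the same for the moment, N m; "opening": finger opening in mm; "gripper_force": force on a finger pad.
Only numpy, scipy, OpenCV 4.12 (cv2) and the standard library are available. Lean on these libraries where they do the work, as an engineer would, in place of code of your own. Each camera call takes 0.05 s, during which the arm holds its last target. There are 200 camera calls.

## Working session

There is one attempt and no reset: what is moved stays moved. The work goes in short steps, Python scripts to look and compute and a tool call to move; the robot and the scene stay as the last step left them, time stands still between calls to the robot, and variables do not carry over. Pictures are saved under pics/ and viewed, at most 10 in all, crops included, and the job is handed in when it is done.

Besides the shell and the picture viewer there is one more tool, called after "Call:" by a JSON object that holds its "name" and its "arguments". play_rows: Moves the arm, as the interface text tells. Its arguments: {"type":"object","properties":{"motion":{"type":"array","items":{"type":"number","minimum":-1,"maximum":1}},"grip_force":{"type":"number"}},"required":["motion"]}

```bash
mkdir -p pics
cat > h.py <<'E'
import numpy as np, cv2
from workcell import readout, optics, order, robot
def world(p,u,v,z=None):
    K=p["K"];T=np.array(p["world_from_camera"])
    u=np.atleast_1d(u).astype(float);v=np.atleast_1d(v).astype(float)
    d=np.stack([(u-K[0,2])/K[0,0],-(v-K[1,2])/K[1,1],-np.ones_like(u)])
    if z is None:
        r=p["range_z"][v.astype(int),u.astype(int)]; return (T[:3,:3]@(d*r)).T+T[:3,3]
    w=T[:3,:3]@d; s=(z-T[2,3])/w[2]; return (w*s).T+T[:3,3]
def save(n,im): cv2.imwrite("pics/"+n,im[...,::-1])
E
python3 - <<'E'
from h import *
s=readout.state();print(s["time"],s["tcp_pos"],s["eef_rot"],s["opening"],robot.grasp_offset)
for n in("scene","top"):
    p=optics.grab_frame(n);save(n+"0.png",p["frame"]);print(n,p["world_from_camera"],p["K"], p.keys())
    for t in["checker","big_stud","tab_center","aperture_ring","read_button","mug","ink_jar_black","marker_a","spring_clamp_b","pin_tin","blue_tape","squeegee_b"]:
        for r in optics.regions_of(p,t)[:2]:
            v,u=np.nonzero(r["pixels"]);w=world(p,u,v);ok=p["range_z"][v,u]>0;w=w[ok]
            print(t,round(r["conf"],2),r["extent"],np.median(w,0).round(),np.percentile(w,2,0).round(),np.percentile(w,98,0).round())
E
```

```text
0.0 [188.03516209 621.53575762 213.39656768] [-3.13954844e+00 -1.49966589e-04  2.84773689e+00] 95.3715904884712 18.8
scene [[-4.74639626e-01  5.38758056e-01 -6.96029441e-01 -7.96714296e+02]
 [-8.80171582e-01 -2.94028065e-01  3.72619758e-01  7.84199613e+02]
 [-3.90029290e-03  7.89485436e-01  6.13756901e-01  1.25037275e+03]
 [ 0.00000000e+00  0.00000000e+00  0.00000000e+00  1.00000000e+00]] [[543.44621801   0.         318.02671446]
 [  0.         543.44621801 235.98709536]
 [  0.           0.           1.        ]] dict_keys(['frame', 'range_z', 'K', 'world_from_camera', 'shot'])
checker 0.59 [276.5, 232.9, 77.9, 54.5] [473. 119.  36.] [372.  -7.   4.] [615. 231.  75.]
big_stud 0.73 [260.8, 257.9, 17.2, 31.7] [503. 278.  12.] [445. 266.  -3.] [578. 283.  21.]
big_stud 0.61 [350.9, 227.3, 32.2, 18.7] [ 502. -100.   28.] [ 476. -157.   -1.] [549. -47.  37.]
tab_center 0.67 [300.2, 242.3, 25.0, 23.5] [463. 114.  51.] [410.  64.  38.] [535. 155. 102.]
tab_center 0.37 [226.5, 243.7, 23.7, 29.2] [574. 361.  49.] [187. 325.   4.] [605. 487. 410.]
aperture_ring 0.72 [299.3, 243.5, 29.0, 22.2] 
[... 1630 characters left out ...]
 90.]
ink_jar_black 0.63 [365.4, 227.1, 38.7, 33.9] [ 520. -104.   30.] [ 482. -158.   20.] [560. -51.  38.]
marker_a 0.57 [244.7, 225.8, 10.1, 50.3] [517. 276.  14.] [450. 269.   6.] [580. 284.  23.]
spring_clamp_b 0.65 [483.1, 188.5, 38.3, 34.1] [ 626. -439.   23.] [ 577. -487.   -1.] [ 675. -389.   32.]
spring_clamp_b 0.63 [347.8, 289.8, 39.2, 13.4] [380. -57.  18.] [ 359. -105.   -3.] [394.  -4.  26.]
pin_tin 0.6 [360.3, 229.3, 47.8, 31.3] [ 519. -105.   30.] [ 482. -160.   19.] [559. -49.  38.]
blue_tape 0.61 [481.2, 189.6, 39.8, 36.0] [ 626. -438.   23.] [ 577. -487.    3.] [ 674. -389.   32.]
squeegee_b 0.79 [117.6, 218.6, 65.5, 38.6] [548. 555.  20.] [501. 468.   9.] [600. 642.  29.]
```

Run:
```python
from h import *
p=optics.grab_frame("top");q=optics.grab_frame("scene")
np.savez("d.npz",**{"t"+k:p[k] for k in("frame","range_z","K","world_from_camera")},**{"s"+k:q[k] for k in("frame","range_z","K","world_from_camera")})
a=cv2.resize(p["frame"][195:310,240:400],(800,575),interpolation=cv2.INTER_CUBIC);save("topc.png",a)
b=cv2.resize(q["frame"][215:305,255:375],(800,600),interpolation=cv2.INTER_CUBIC);save("scc.png",b)
for n,P in(("t",p),("s",q)):
    v,u=np.mgrid[0:480,0:640];w=world(P,u.ravel(),v.ravel());
    near=np.hypot(w[:,0]-500,w[:,1]-108)<150
    for lo,hi in((33,38),(57,64),(85,105),(49.5,53)):
        m=near&(w[:,2]>lo)&(w[:,2]<hi);x=w[m][:,:2]
        c,r=cv2.minEnclosingCircle(x.astype(np.float32)); print(n,lo,m.sum(),np.median(w[m],0).round(1),np.mean(w[m],0).round(1),c,r)
```

```text
t 33 2598 [492.2 110.4  35.6] [495.8 108.6  35.6] (501.2582702636719, 108.53133392333984) 129.2899932861328
t 57 176 [501.9 107.5  58.8] [505.2 108.4  59.3] (519.7257080078125, 100.45430755615234) 73.36270904541016
t 85 42 [424.6 106.7  98.9] [425.4 106.8  98.4] (426.0603942871094, 106.67967224121094) 12.871143341064453
t 49.5 349 [511.5 104.5  51.2] [511.4 107.   51.2] (504.3926086425781, 73.39915466308594) 102.99518585205078
s 33 1215 [473.1 124.8  35.6] [482.4 111.9  35.6] (497.25927734375, 109.70101928710938) 131.4562530517578
s 57 64 [491.8 108.4  59. ] [483.4 109.5  59.5] (472.3513488769531, 102.0157241821289) 63.46114730834961
s 85 41 [420.9 107.7  94.8] [421.3 106.6  94.1] (422.2264404296875, 103.71621704101562) 17.55415916442871
s 49.5 155 [501.9 111.7  51.2] [505.4 110.8  51.4] (494.7407531738281, 98.76802825927734) 97.92970275878906
```

View pics/topc.png

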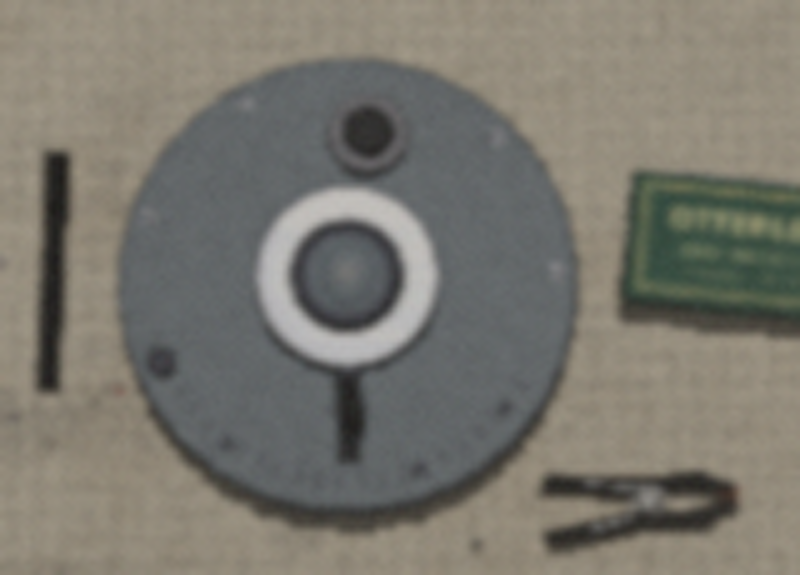

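View pics/scc.png

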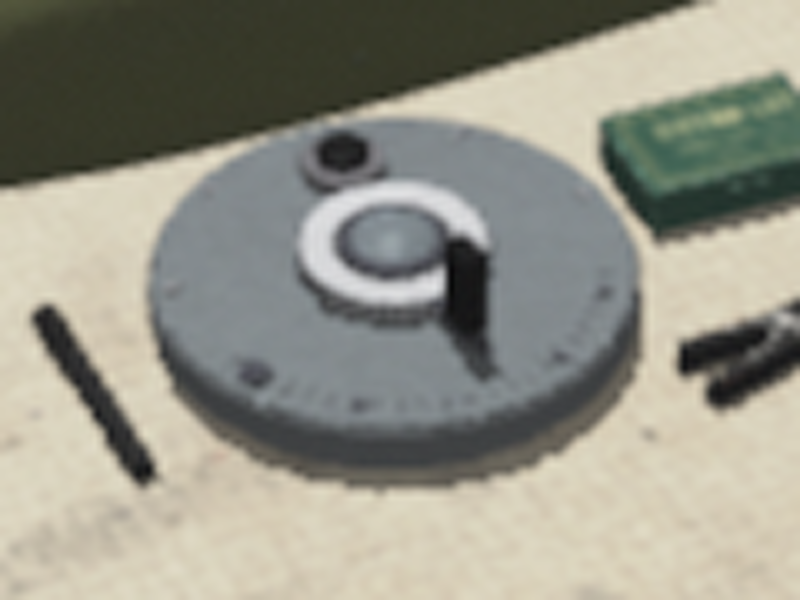

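View pics/top0.png

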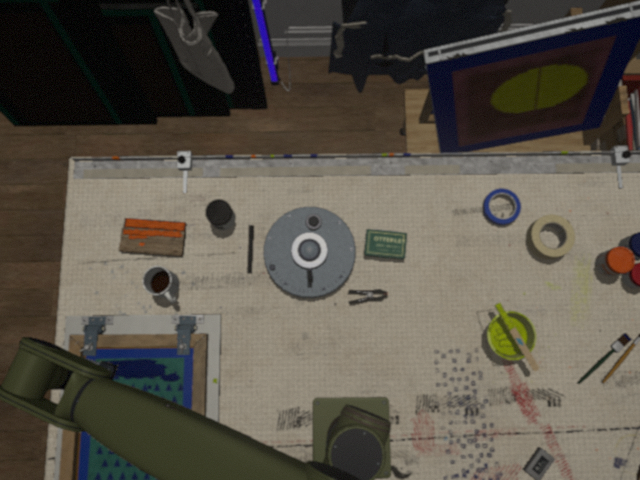

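The top crop shows the big stud at about (162,362), i.e. full-frame (272,267). The lever points to about (348,460) in the crop, the button is at (367,130) and the hub at (347,273). The marker is left of the base, the tin to the right and the clamp at lower right. The scene view agrees: big stud at (255,373) in its crop.

```bash
cat > m.py <<'E'
from h import *
def ld(n):
    d=np.load("d.npz");return {k:d[n+k] for k in("frame","range_z","K","world_from_camera")}
def dark(P,c,r,z,thr=None):
    # weighted dark-blob centroid around world point c on plane z
    K=P["K"];T=P["world_from_camera"]
    g=cv2.cvtColor(P["frame"],cv2.COLOR_RGB2GRAY).astype(float)
    v,u=np.mgrid[0:480:1,0:640:1];w=world(P,u.ravel(),v.ravel(),z)
    d=np.hypot(w[:,0]-c[0],w[:,1]-c[1]);m=d<r
    bg=np.median(g.ravel()[(d>r*.8)&(d<r*1.3)]);wt=np.clip(bg-g.ravel()[m]-8,0,None)
    return (w[m]*wt[:,None]).sum(0)/wt.sum(), wt.sum()
def circ(P,z,lo,hi,c,rmax):
    v,u=np.mgrid[0:480,0:640];w=world(P,u.ravel(),v.ravel())
    m=(w[:,2]>lo)&(w[:,2]<hi)&(np.hypot(w[:,0]-c[0],w[:,1]-c[1])<rmax)
    return w[m]
E
python3 - <<'E'
from m import *
for n in"ts":
    P=ld(n)
    # bright ring (white)
    g=P["frame"].min(2).astype(float)
    v,u=np.mgrid[0:480,0:640];w=world(P,u.ravel(),v.ravel(),51.)
    d=np.hypot(w[:,0]-500,w[:,1]-108)
    m=(d<65)&(g.ravel()>150); h=cv2.convexHull(np.stack([u.ravel()[m],v.ravel()[m]],1).astype(np.float32))[:,0]
    print(n,"ring hull",cv2.fitEllipse(world(P,h[:,0],h[:,1],51.)[:,:2].astype(np.float32)))
    # base top rim from depth
    x=circ(P,35,33,38,(500,108),150); hh=cv2.convexHull(x[:,:2].astype(np.float32)); print(n,"rim",cv2.fitEllipse(hh))
    for nm,c,r,z in(("stud",(438,203),16,38),("btn",(582,96),18,53)):
        for _ in range(4): c,s=dark(P,c[:2],r,z)
        print(n,nm,c.round(1),round(s))
    x=circ(P,0,90,105,(425,107),40); print(n,"tabtop",x.mean(0).round(1),x.min(0).round(1),x.max(0).round(1))
E
```

```text
t ring hull ((502.3830871582031, 107.77338409423828), (95.57909393310547, 96.31991577148438), 115.87168884277344)
t rim ((501.0862121582031, 108.57441711425781), (256.1108093261719, 256.93896484375), 136.35540771484375)
t stud [455.4 211.9  38. ] 839
t btn [582.4  95.5  53. ] 2717
t tabtop [425.2 106.8  98.7] [414.3 101.4  91.9] [438.6 112.3 103.8]
s ring hull ((498.2706298828125, 109.30042266845703), (98.1824951171875, 101.77336120605469), 47.7257194519043)
s rim ((496.59344482421875, 107.82076263427734), (254.0429229736328, 261.8211669921875), 56.19084930419922)
s stud [450.  214.3  38. ] 657
s btn [574.2  99.4  53. ] 2404
s tabtop [422.3 106.7  95.8] [406.1  96.6  90.2] [438.3 115.8 104.6]
```

Call:
{"name": "play_rows", "arguments": {"motion": [0,0,0,0,0,-0.7,1,0,0,0,0,0,-0.7,1,0,0,0,0,0,-0.7,1,-0.378,-0.932,0,0,0,0,1,-0.378,-0.932,0,0,0,0,1], "grip_force": 10}}

```text
time: 2.02
tcp_pos: [220.2, 547.5, 214.5]
eef_rot: [-3.141, 0.0, -3.119]
force: [0.8, -0.3, 0.3]
opening: 50.8
gripper_force: 0.0
```

Call:
{"name": "play_rows", "arguments": {"motion": [-0.378,-0.932,0,0,0,0,1,-0.378,-0.932,0,0,0,0,1,-0.378,-0.932,0,0,0,0,1,-0.378,-0.932,0,0,0,0,1,-0.378,-0.932,0,0,0,0,1]}}

```text
time: 2.65
tcp_pos: [300.0, 362.3, 214.9]
eef_rot: [3.141, 0.001, -3.12]
force: [0.2, 0.5, 0.1]
opening: 2.6
gripper_force: 0.0
```

Call:
{"name": "play_rows", "arguments": {"motion": [-0.378,-0.932,0,0,0,0,1,-0.378,-0.932,0,0,0,0,1,-0.378,-0.932,0,0,0,0,1,-0.378,-0.932,0,0,0,0,1,-0.378,-0.932,0,0,0,0,1]}}

```text
time: 3.28
tcp_pos: [379.5, 177.5, 214.9]
eef_rot: [3.141, 0.001, -3.12]
force: [0.1, 0.1, -0.2]
opening: 0.5
gripper_force: 0.0
```

Call:
{"name": "play_rows", "arguments": {"motion": [-0.378,-0.932,0,0,0,0,1,-0.378,-0.932,0,0,0,0,1,-0.378,-0.932,0,0,0,0,1,0,0,0,0,0,0,1,0,0,0,0,0,0,1]}}

```text
time: 3.9
tcp_pos: [426.7, 68.1, 214.6]
eef_rot: [3.141, -0.0, -3.121]
force: [0.4, -0.4, 0.2]
opening: 0.7
gripper_force: 0.0
```

Call:
{"name": "play_rows", "arguments": {"motion": [0,0,0.89,0,0,0,1,0,0,0.89,0,0,0,1,0,0,0.89,0,0,0,1,0,0,0.89,0,0,0,1,0,0,0,0,0,0,1]}}

```text
time: 4.53
tcp_pos: [423.9, 68.8, 69.5]
eef_rot: [3.141, -0.007, -3.118]
force: [0.3, -0.5, 0.2]
opening: 0.2
gripper_force: 0.0
```

Call:
{"name": "play_rows", "arguments": {"motion": [0,0.2,0,0,0,0,1,0,0.15,0,0,0,0,1,0,0.1,0,0,0,0,1,0,0.05,0,0,0,0,1]}}

```text
time: 5.03
tcp_pos: [426.9, 88.3, 73.0]
eef_rot: [3.142, 0.001, -3.12]
force: [0.3, 0.0, 0.4]
opening: 0.6
gripper_force: 0.0
```

Call:
{"name": "play_rows", "arguments": {"motion": [0.03,0.138,0,0,0,0.5,1,0.03,0.138,0,0,0,0.5,1,0.03,0.138,0,0,0,0.5,1,0.03,0.138,0,0,0,0.5,1,0.03,0.138,0,0,0,0.5,1]}}

```text
time: 5.65
tcp_pos: [424.3, 115.6, 72.7]
eef_rot: [-3.141, 0.001, 2.785]
force: [-0.5, -2.0, 1.4]
opening: 0.6
gripper_force: 0.9
```

Call:
{"name": "play_rows", "arguments": {"motion": [0.03,0.138,0,0,0,0.5,1,0.03,0.138,0,0,0,0.5,1,0.03,0.138,0,0,0,0.5,1,0.03,0.138,0,0,0,0.5,1,0,0,0,0,0,0,1]}}

```text
time: 6.28
tcp_pos: [429.9, 137.8, 72.5]
eef_rot: [3.141, 0.0, 2.489]
force: [-0.2, -0.6, -0.9]
opening: 0.7
gripper_force: 0.0
```

```bash
cat > tab.py <<'E'
from m import *
import sys
s=readout.state();t=s["tcp_pos"];A=np.array([499.8,108.3])
yaw=s["eef_rot"][2]%(2*np.pi);r=t[:2]-A
print("t",s["time"],"tcp",t,"yaw",yaw,"force",s["force"],"rad/tan",r@[np.cos(yaw),np.sin(yaw)],r@[np.sin(yaw),-np.cos(yaw)])
for n,a in(("top",(501.7,108.2)),("scene",(497.5,108.5))):
    p=optics.grab_frame(n);save(f"{n}_{sys.argv[1]}.png",cv2.resize(p["frame"][195:310,240:400],(800,575),interpolation=cv2.INTER_CUBIC))
    np.savez(f"d_{n}.npz",**{k:p[k] for k in("frame","range_z","K","world_from_camera")})
    if n=="top":
      # dark lever/tab pixels on scale, line from axis
      g=p["frame"].max(2)
      for z in(47,):
        v,u=np.mgrid[0:480,0:640];w=world(p,u.ravel(),v.ravel(),z)-np.r_[a,0]
        rr=np.hypot(w[:,0],w[:,1])
        ph=np.arctan2(w[:,1],w[:,0])%(2*np.pi)
        for lo,hi in((88,94),(92,98),(95,101)):
            m=(rr>lo)&(rr<hi)&(ph>1.7)&(ph<3.5);wt=np.clip(np.median(g.ravel()[m])-g.ravel()[m].astype(float)-15,0,None)
            i=np.argmax(wt);k=abs(ph[m]-ph[m][i])<.2
            print(lo,"lever dir",(ph[m][k]*wt[k]).sum()/wt[k].sum(),wt[k].sum())
E
python3 tab.py a
```

```text
t 6.275 tcp [429.85005722 137.78795655  72.47752476] yaw 2.4889414233421716 force [-0.16417875 -0.55271129 -0.87190687] rad/tan 73.48147166958957 -19.052753019931608
88 lever dir 2.917469626581521 6.0
92 lever dir 2.9066820910467714 101.0
95 lever dir 2.801477820522675 255.0
```

View pics/top_a.png

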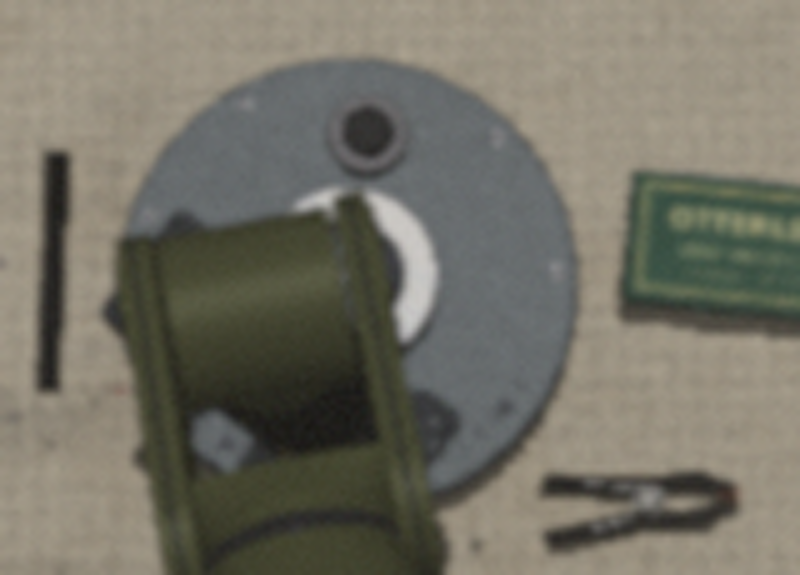

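The arm hides the lever in the top view; the marker, tin and clamp are undisturbed. I'll keep going along the arc and stop slightly short.

Call:
{"name": "play_rows", "arguments": {"motion": [0.03,0.138,0,0,0,0.5,1,0.03,0.138,0,0,0,0.5,1,0.03,0.138,0,0,0,0.5,1,0.03,0.138,0,0,0,0.5,1,0.03,0.138,0,0,0,0.5,1]}}

```text
time: 7.0
tcp_pos: [444.7, 160.9, 72.1]
eef_rot: [-3.14, -0.001, 2.111]
force: [-2.4, 0.7, 0.7]
opening: 0.5
gripper_force: 1.0
```

Call:
{"name": "play_rows", "arguments": {"motion": [0.02,0.09,0,0,0,0.33,1,0,0,0,0,0,0,1,0,0,0,0,0,0,1]}}

```text
time: 7.38
tcp_pos: [447.8, 163.4, 72.2]
eef_rot: [-3.141, 0.0, 2.064]
force: [-0.3, -0.4, -0.1]
opening: 0.8
gripper_force: 0.2
```

```bash
python3 tab.py b
```

```text
t 7.375 tcp [447.84599893 163.35206563  72.15737785] yaw 2.064200900454511 force [-0.34623071 -0.40285251 -0.10071875] rad/tan 73.09258024552084 -19.683060480505237
88 lever dir 2.334496165214668 332.0
92 lever dir 2.2930302872808763 328.0
95 lever dir 2.2255223334376404 402.0
```

View pics/scene_b.png

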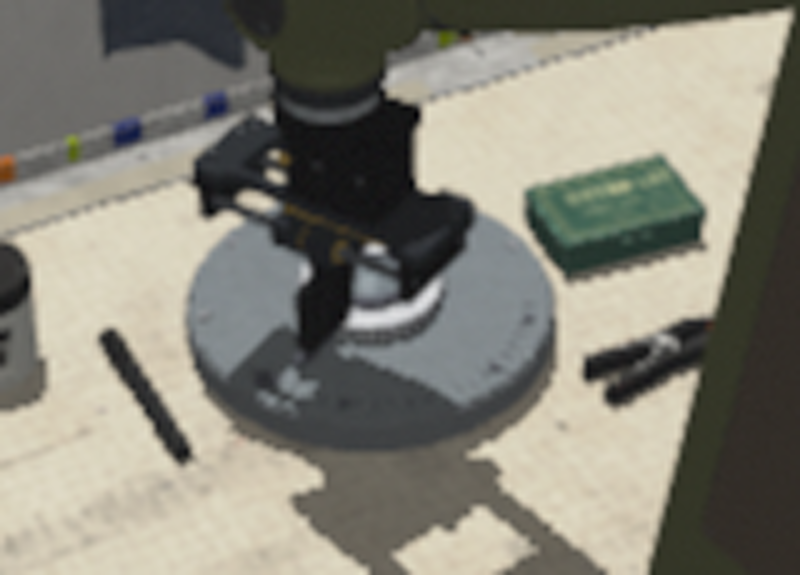

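Scene view: the fingers stand beside the tab, with the stud area in shadow. The marker, tin and clamp are untouched. I'll back off, rise and clear the view to measure.

Call:
{"name": "play_rows", "arguments": {"motion": [0,-0.35,0,0,0,0,1,0,-0.35,0,0,0,0,1,0,0,-1,0,0,0,1,0,0,-1,0,0,0,1,0,0,-1,0,0,0,1]}}

```text
time: 8.1
tcp_pos: [422.2, 149.8, 193.3]
eef_rot: [3.142, 0.0, 2.063]
force: [1.0, 0.3, 0.1]
opening: 0.7
gripper_force: 0.0
```

Call:
{"name": "play_rows", "arguments": {"motion": [-0.97,-0.385,0,0,0,0,1,-0.97,-0.385,0,0,0,0,1,-0.97,-0.385,0,0,0,0,1,-0.97,-0.385,0,0,0,0,1,-0.97,-0.385,0,0,0,0,1]}}

```text
time: 8.72
tcp_pos: [446.2, -58.4, 192.2]
eef_rot: [3.141, 0.0, 2.063]
force: [0.8, -0.1, -0.4]
opening: 0.6
gripper_force: 0.0
```

Call:
{"name": "play_rows", "arguments": {"motion": [-0.97,-0.385,0,0,0,0,1,-0.97,-0.385,0,0,0,0,1,0,0,0,0,0,0,1]}}

```text
time: 9.1
tcp_pos: [455.8, -141.9, 192.2]
eef_rot: [-3.141, 0.0, 2.059]
force: [-0.4, 0.6, 0.5]
opening: 0.5
gripper_force: 0.0
```

```bash
python3 tab.py c
```

```text
t 9.1 tcp [ 455.83852476 -141.89814625  192.16272459] yaw 2.0593665992456187 force [-0.38706616  0.57442246  0.53288875] rad/tan -200.29223994531324 -156.25217537786267
88 lever dir 2.2206781431903235 680.0
92 lever dir 2.2115987331159683 355.0
95 lever dir 2.2034590726543017 143.0
```

View pics/top_c.png

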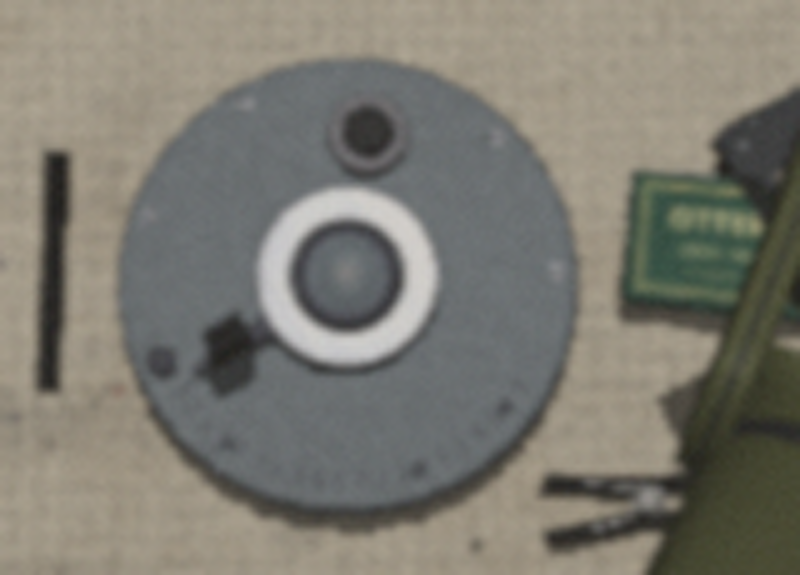

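Top view: the lever tip is at about (200,372) and the stud at (162,362), about 0.14 rad left to go. The marker, tin and clamp are unmoved. I'll measure the tab from depth, relative to the initial picture.

```bash
cat > ang.py <<'E'
from m import *
import sys
# predicted: project tab box top-face/lever at angle phi, fit to dark pixels & depth
def run(P,a,n):
    v,u=np.mgrid[0:480,0:640];w=world(P,u.ravel(),v.ravel());d=w[:,:2]-a
    m=(w[:,2]>88)&(w[:,2]<106)&(np.hypot(*d.T)<100)&(np.hypot(*d.T)>50)
    c=d[m].mean(0);print(n,"tabtop N",m.sum(),"dir",np.arctan2(c[1],c[0])%(2*np.pi),"r",np.hypot(*c))
    g=P["frame"].max(2).astype(float).ravel()
    w=world(P,u.ravel(),v.ravel(),49.)-np.r_[a,0];rr=np.hypot(w[:,0],w[:,1]);ph=np.arctan2(w[:,1],w[:,0])%(2*np.pi)
    for lo,hi in((53,60),(96,104)):
        k=(rr>lo)&(rr<hi)&(ph>1.8)&(ph<3.4);i=np.nonzero(k)[0];bg=np.median(g[i]);wt=np.clip(bg-g[i]-15,0,None)
        print("  lever",lo,(ph[i]*wt).sum()/max(wt.sum(),1),"sum",wt.sum())
f=lambda n:{k:np.load(n)[k] for k in("frame","range_z","K","world_from_camera")}
if __name__=="__main__":
    run(ld("t"),np.array([501.7,108.2]),"t0");run(ld("s"),np.array([497.5,108.5]),"s0")
    run(f("d_top.npz"),np.array([501.7,108.2]),"t1");run(f("d_scene.npz"),np.array([497.5,108.5]),"s1")
    g=cv2.cvtColor(f("d_top.npz")["frame"],cv2.COLOR_RGB2GRAY)
    s=f("d_scene.npz")["frame"];save("sc_fit.png",cv2.resize(np.hstack([s[230:295,265:330],f("d_top.npz")["frame"][235:300,255:320]]),(800,400),interpolation=cv2.INTER_CUBIC))
E
python3 ang.py
```

```text
t0 tabtop N 44 dir 3.162833068661237 r 76.1661236413673
  lever 53 3.110720273130747 sum 421.5
  lever 96 3.1492545011208892 sum 345.0
s0 tabtop N 36 dir 3.1662617656385 r 76.16463511535196
  lever 53 3.2774967358786977 sum 296.0
  lever 96 3.0848945799514276 sum 377.0
t1 tabtop N 48 dir 2.1275822421928523 r 75.7286282917962
  lever 53 2.4958670962872045 sum 359.0
  lever 96 2.1767307139764585 sum 70.0
s1 tabtop N 35 dir 2.141986621958956 r 75.58558992687499
  lever 53 1.9580380384360603 sum 275.0
  lever 96 2.2654336958307404 sum 702.0
```

View pics/sc_fit.png

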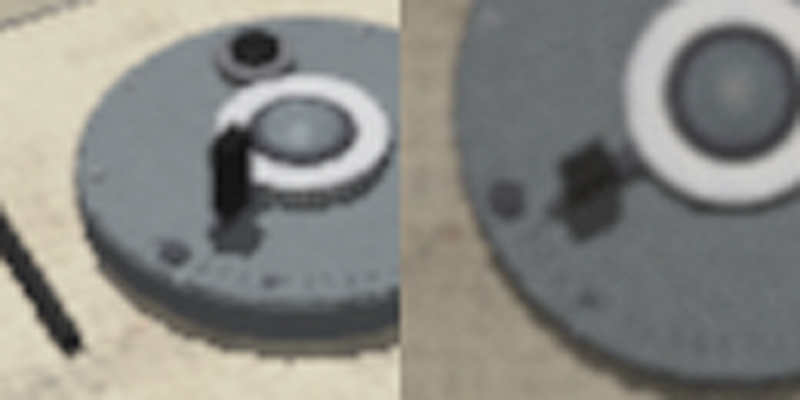

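Call:
{"name": "play_rows", "arguments": {"motion": [0.97,0.385,0,0,0,0,1,0.97,0.385,0,0,0,0,1,0.97,0.385,0,0,0,0,1,0.97,0.385,0,0,0,0,1,0.97,0.385,0,0,0,0,1]}}

```text
time: 9.82
tcp_pos: [431.6, 69.7, 192.3]
eef_rot: [3.141, -0.0, 2.065]
force: [0.6, -0.3, 0.1]
opening: 0.9
gripper_force: 0.0
```

Call:
{"name": "play_rows", "arguments": {"motion": [0.97,0.385,0,0,0,0,1,0.97,0.385,0,0,0,0,1,0,0,0,0,0,0,1]}}

```text
time: 10.2
tcp_pos: [421.7, 153.0, 192.2]
eef_rot: [-3.142, -0.0, 2.07]
force: [0.2, -0.2, -0.6]
opening: 0.4
gripper_force: 0.0
```

Call:
{"name": "play_rows", "arguments": {"motion": [0,0,1,0,0,0,1,0,0,1,0,0,0,1,0,0,1,0,0,0,1,0,0,0,0,0,0,1]}}

```text
time: 10.7
tcp_pos: [419.8, 149.3, 69.0]
eef_rot: [-3.134, -0.002, 2.064]
force: [0.2, 1.3, 0.2]
opening: 0.3
gripper_force: 0.0
```

Call:
{"name": "play_rows", "arguments": {"motion": [0,0.35,0,0,0,0,1,0,0.25,0,0,0,0,1,0,0.1,0,0,0,0,1,0,0,0,0,0,0,1]}}

```text
time: 11.2
tcp_pos: [448.8, 163.8, 73.0]
eef_rot: [3.14, 0.0, 2.064]
force: [1.5, 0.4, 1.1]
opening: 0.4
gripper_force: 0.0
```

Call:
{"name": "play_rows", "arguments": {"motion": [0.0145,0.0595,0,0,0,0.217,1,0.0145,0.0595,0,0,0,0.217,1,0.0145,0.0595,0,0,0,0.217,1,0.0145,0.0595,0,0,0,0.217,1,0,0,0,0,0,0,1]}}

```text
time: 11.82
tcp_pos: [455.7, 169.9, 72.2]
eef_rot: [3.141, -0.0, 1.933]
force: [-1.1, -1.2, 0.8]
opening: 0.5
gripper_force: 0.2
```

Call:
{"name": "play_rows", "arguments": {"motion": [0,0,0,0,0,0,1,0,-0.35,0,0,0,0,1,0,-0.35,0,0,0,0,1,0,0,-1,0,0,0,1,0,0,-1,0,0,0,1]}}

```text
time: 12.45
tcp_pos: [427.7, 159.3, 152.4]
eef_rot: [-3.14, -0.0, 1.933]
force: [0.8, 0.8, 0.1]
opening: 0.7
gripper_force: 0.0
```

Call:
{"name": "play_rows", "arguments": {"motion": [0,0,-1,0,0,0,1,-0.9,-0.51,0,0,0,0,1,-0.9,-0.51,0,0,0,0,1,-0.9,-0.51,0,0,0,0,1,-0.9,-0.51,0,0,0,0,1]}}

```text
time: 13.08
tcp_pos: [402.8, -4.9, 192.0]
eef_rot: [3.141, 0.0, 1.933]
force: [0.3, -0.3, -0.6]
opening: 0.8
gripper_force: 0.0
```

Call:
{"name": "play_rows", "arguments": {"motion": [-0.9,-0.51,0,0,0,0,1,-0.9,-0.51,0,0,0,0,1,-0.9,-0.51,0,0,0,0,1,0,0,0,0,0,0,1]}}

```text
time: 13.58
tcp_pos: [383.9, -128.1, 192.0]
eef_rot: [-3.141, 0.0, 1.928]
force: [0.1, 0.8, -0.8]
opening: 0.2
gripper_force: 0.0
```

```bash
python3 tab.py d|head -1
cat > fin.py <<'E'
from ang import *
# average several frames; tab direction + stud direction
import sys
N=6
for n,a in(("top",np.array([501.7,108.2])),("scene",np.array([497.5,108.5]))):
    D=[];S=[];F=[]
    for _ in range(N):
        P=optics.grab_frame(n);F.append(P["frame"].astype(float))
        v,u=np.mgrid[0:480,0:640];w=world(P,u.ravel(),v.ravel());d=w[:,:2]-a;r=np.hypot(*d.T)
        m=(w[:,2]>88)&(w[:,2]<106)&(r<100)&(r>50);c=d[m].mean(0);D.append(np.arctan2(c[1],c[0])%6.2832)
        # lower tab/whole tab
        c=(454,212)
        for _ in range(4): c,_s=dark(P,c[:2],13,38)
        S.append(np.arctan2(c[1]-a[1],c[0]-a[0]))
    P["frame"]=np.mean(F,0).astype(np.uint8)
    K=P["K"];T=np.array(P["world_from_camera"])
    # zoom picture rectified about stud
    if n=="top": A=P["frame"][240:290,255:305]
    else: B=P["frame"][235:285,270:320]
    print(n,"tab",np.mean(D),np.std(D),"stud",np.mean(S),np.std(S))
save(sys.argv[1],cv2.resize(np.hstack([A,B]),(800,400),interpolation=cv2.INTER_CUBIC))
E
python3 fin.py fin1.png
```

```text
t 13.575 tcp [ 383.91780005 -128.05473879  192.00515282] yaw 1.9284229771755428 force [ 0.10033544  0.75612905 -0.81004183] rad/tan -180.8358355360576 -191.2868197170428
top tab 1.9964662188409414 0.0017811912612656772 stud 1.987892368236394 0.0004701492885870884
scene tab 2.0045746204446355 0.003645196948046465 stud 1.9952042173113902 0.00015783235410986857
```

View pics/fin1.png

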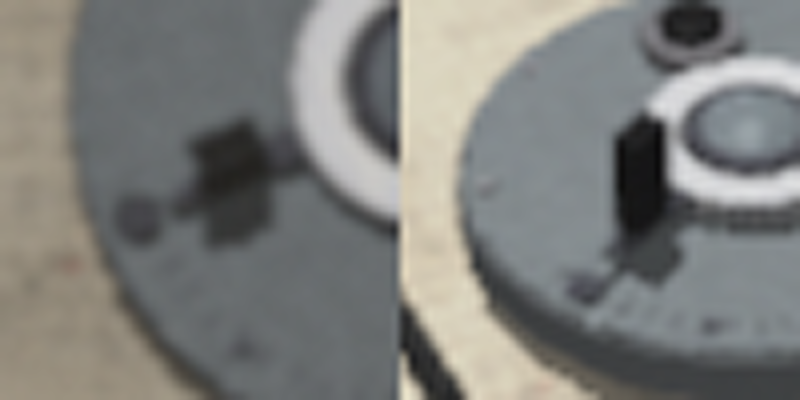

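Both views show the lever about 0.009 rad short of the stud's middle; nothing else has moved. One small nudge.

Call:
{"name": "play_rows", "arguments": {"motion": [0.9,0.51,0,0,0,0,1,0.9,0.51,0,0,0,0,1,0.9,0.51,0,0,0,0,1,0.9,0.51,0,0,0,0,1,0.9,0.51,0,0,0,0,1]}}

```text
time: 14.9
tcp_pos: [416.9, 79.4, 192.4]
eef_rot: [3.141, 0.0, 1.933]
force: [0.7, -0.5, 0.9]
opening: 0.1
gripper_force: 0.0
```

Call:
{"name": "play_rows", "arguments": {"motion": [0.9,0.51,0,0,0,0,1,0.9,0.51,0,0,0,0,1,0,0,0.5,0,0,0,1,0,0,1,0,0,0,1,0,0,1,0,0,0,1]}}

```text
time: 15.52
tcp_pos: [429.7, 160.1, 91.6]
eef_rot: [3.14, 0.0, 1.934]
force: [-0.2, -1.3, 0.1]
opening: 0.7
gripper_force: 0.0
```

Call:
{"name": "play_rows", "arguments": {"motion": [0,0,0.5,0,0,0,1,0,0,0,0,0,0,1,0,0.35,0,0,0,0,1,0,0.2,0,0,0,0,1,0,0.1,0,0,0,0,1]}}

```text
time: 16.15
tcp_pos: [455.3, 169.5, 73.4]
eef_rot: [3.14, 0.0, 1.933]
force: [-0.5, 0.1, -0.7]
opening: -0.0
gripper_force: 0.0
```

Call:
{"name": "play_rows", "arguments": {"motion": [0,0.05,0,0,0,0,1,0.003,0.01,0,0,0,0.036,1,0.003,0.011,0,0,0,0.036,1,0,0,0,0,0,0,1,0,0,0,0,0,0,1]}}

```text
time: 16.77
tcp_pos: [456.0, 170.1, 72.2]
eef_rot: [-3.141, -0.0, 1.922]
force: [-0.5, -1.7, 1.0]
opening: 0.6
gripper_force: 0.8
```

Call:
{"name": "play_rows", "arguments": {"motion": [0,-0.35,0,0,0,0,1,0,-0.35,0,0,0,0,1,0,0,-1,0,0,0,1,0,0,-1,0,0,0,1,0,0,-1,0,0,0,1]}}

```text
time: 17.4
tcp_pos: [428.9, 160.3, 193.2]
eef_rot: [3.142, -0.0, 1.922]
force: [1.3, -0.4, -0.2]
opening: 0.4
gripper_force: 0.0
```

Call:
{"name": "play_rows", "arguments": {"motion": [-0.9,-0.51,0,0,0,0,1,-0.9,-0.51,0,0,0,0,1,-0.9,-0.51,0,0,0,0,1,-0.9,-0.51,0,0,0,0,1,-0.9,-0.51,0,0,0,0,1]}}

```text
time: 18.02
tcp_pos: [395.0, -44.5, 192.0]
eef_rot: [3.141, 0.0, 1.922]
force: [0.8, -0.2, -0.2]
opening: 0.6
gripper_force: 0.0
```

Call:
{"name": "play_rows", "arguments": {"motion": [-0.9,-0.51,0,0,0,0,1,-0.5,-0.3,0,0,0,0,1,0,0,0,0,0,0,1]}}

```text
time: 18.4
tcp_pos: [384.1, -108.0, 192.0]
eef_rot: [3.141, -0.0, 1.919]
force: [0.9, 0.5, 0.5]
opening: 0.4
gripper_force: 0.0
```

```bash
python3 fin.py fin2.png; python3 -c "
from h import *
s=readout.state();t=s['tcp_pos'];y=s['eef_rot'][2];d=np.array([579,97.5])-t[:2]
print(s['time'],t,y,'tool dx,dy /40:',d@[np.cos(y),np.sin(y)]/40,d@[np.sin(y),-np.cos(y)]/40)"
```

```text
top tab 1.9930540498772495 0.003016880965033329 stud 1.9870586934680423 0.0006064370133642175
scene tab 2.0012124145518793 0.003299973113856359 stud 1.994080621419501 0.00013971077870894255
19.0 [ 385.11173638 -107.0325035   192.24451054] 1.9228049007080523 tool dx,dy /40: 3.1285360495347714 6.312973905925905
```

The lever is within about 0.006 rad of the stud's middle. Next, the button.

Call:
{"name": "play_rows", "arguments": {"motion": [0.391,0.789,0,0,0,0,1,0.391,0.789,0,0,0,0,1,0.391,0.789,0,0,0,0,1,0.391,0.789,0,0,0,0,1,0.391,0.789,0,0,0,0,1]}}

```text
time: 19.62
tcp_pos: [507.1, 21.5, 192.2]
eef_rot: [-3.142, 0.0, 1.923]
force: [-0.0, 0.4, -0.6]
opening: 0.7
gripper_force: 0.0
```

Call:
{"name": "play_rows", "arguments": {"motion": [0.391,0.789,0,0,0,0,1,0.391,0.789,0,0,0,0,1,0.391,0.789,0,0,0,0,1,0,0,0,0,0,0,1,0,0,0,0,0,0,1]}}

```text
time: 20.25
tcp_pos: [578.6, 96.9, 191.9]
eef_rot: [-3.141, 0.0, 1.923]
force: [0.6, 0.3, 0.1]
opening: 0.5
gripper_force: 0.0
```

Call:
{"name": "play_rows", "arguments": {"motion": [0,0,1,0,0,0,1,0,0,1,0,0,0,1,0,0,0.7,0,0,0,1,0,0,0.4,0,0,0,1,0,0,0,0,0,0,1]}}

```text
time: 20.88
tcp_pos: [578.0, 96.6, 67.4]
eef_rot: [-3.14, -0.0, 1.922]
force: [-0.5, -0.6, 0.9]
opening: 0.7
gripper_force: 0.0
```

Call:
{"name": "play_rows", "arguments": {"motion": [0,0,0.28,0,0,0,1,0,0,0.1,0,0,0,1,0,0,0.08,0,0,0,1,0,0,0.05,0,0,0,1,0,0,0,0,0,0,1]}}

```text
time: 21.5
tcp_pos: [579.3, 97.1, 48.4]
eef_rot: [3.141, 0.0, 1.922]
force: [-0.8, -2.0, 3.6]
opening: 0.3
gripper_force: 1.7
```

Call:
{"name": "play_rows", "arguments": {"motion": [0,0,0.03,0,0,0,1,0,0,0.03,0,0,0,1,0,0,0.02,0,0,0,1,0,0,0,0,0,0,1]}}

```text
time: 22.0
tcp_pos: [579.4, 97.1, 47.1]
eef_rot: [-3.141, 0.0, 1.922]
force: [-6.7, -1.6, 14.7]
opening: 0.6
gripper_force: 7.1
```

A force of 14.7 N at z = 47 means it is on the stop. Release, and retreat clear.

Call:
{"name": "play_rows", "arguments": {"motion": [0,0,-0.2,0,0,0,1,0,0,-0.5,0,0,0,1,0,0,-1,0,0,0,1,0,0,-1,0,0,0,1,0,0,-1,0,0,0,1]}}

```text
time: 22.62
tcp_pos: [578.9, 97.3, 194.5]
eef_rot: [3.141, -0.0, 1.922]
force: [0.5, -0.1, -0.4]
opening: 0.4
gripper_force: 0.0
```

Call:
{"name": "play_rows", "arguments": {"motion": [-0.391,-0.789,0,0,0,0,1,-0.391,-0.789,0,0,0,0,1,-0.391,-0.789,0,0,0,0,1,-0.391,-0.789,0,0,0,0,1,-0.391,-0.789,0,0,0,0,1]}}

```text
time: 23.25
tcp_pos: [457.0, -31.1, 193.3]
eef_rot: [3.141, 0.0, 1.923]
force: [-0.2, 0.3, -0.5]
opening: 0.5
gripper_force: 0.0
```

Call:
{"name": "play_rows", "arguments": {"motion": [-0.391,-0.789,0,0,0,0,1,-0.391,-0.789,0,0,0,0,1,-0.391,-0.789,0,0,0,0,1,0,0,0,0,0,0,1]}}

```text
time: 23.75
tcp_pos: [384.3, -108.2, 193.2]
eef_rot: [3.14, 0.001, 1.919]
force: [-0.3, -0.1, -0.2]
opening: 0.4
gripper_force: 0.0
```

```bash
python3 fin.py fin3.png; python3 -c "
from h import *
p=optics.grab_frame('top');save('end.png',p['frame'])
w=world(p,*[a.ravel() for a in np.mgrid[306:322,212:232]])
m=np.hypot(w[:,0]-582,w[:,1]-96)<10;print('btn z',np.median(w[m],0),readout.state()['time'])"
```

```text
top tab 1.9943025097060445 0.0014874778721171828 stud 1.987091613159149 0.00013949010375376156
scene tab 1.9994233770092225 0.0026505698317869225 stud 1.9941916834768996 0.00016879447004182686
btn z [581.68594541  96.05617532  52.9881921 ] 24.4
```

View pics/end.png

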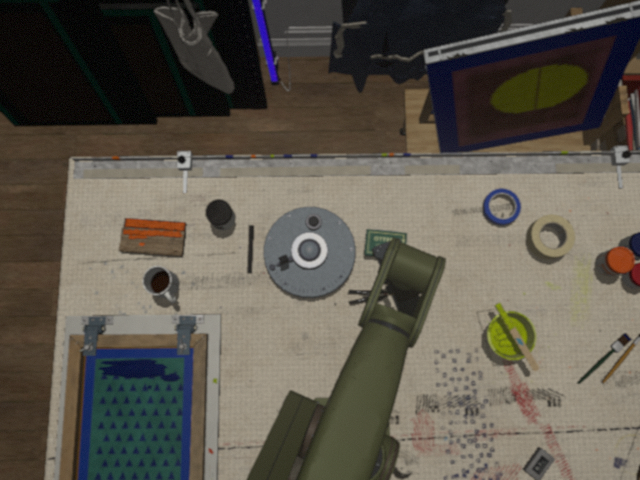

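The end view shows the lever aimed at the stud (272,267) and the button at (313,222) back up at 53 mm. All the loose things are where they were.

```bash
python3 -c "
from workcell import order;print(order.finish_job())"
```

```text
the job is handed in; nothing more can be done
None
```

The lever now points within about 0.007 rad (0.8 mm at the stud) of the large stud's middle; after that I pressed the read button to its stop, it sprang back up, nothing else was moved, and the job was handed in at about 24 s.

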